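# Pack the printing stamps away in the art-room drawer

### The arm

A 6-joint arm with a two-finger parallel gripper is mounted at the origin on the work surface. World frame = base frame: x ahead of the robot, y to its left, z up, the work surface at z = 0. Lengths are in mm, angles in rad, forces in N, time in s.
With the tool pointing down it reaches from about 300 to 825 mm from the base axis. Payload 5.4 kg.
Tool frame: the origin (TCP) lies between the finger pads; the fingertips stand 22 mm ahead of it and the grasp point (between the pads) lies 3 mm ahead of it; z points along the fingers, y is the line along which they close (so a half turn about z gives the same grasp; the last joint's range is limited). The gripper opens to 92 mm and grips with 3 to 60 N. Pads are 20 mm wide; open, the fingers measure 128 mm over their backs; the gripper's body (75 mm by 189 mm) begins 69 mm behind the grasp point.
Start: joints at [-1.437, 0.158, 1.597, -0, 1.386, -0.21], TCP at [193.789, -541.343, 236.601] pointing down, gripper open.
Joint ranges: [-2.91, 2.91], [-0.94, 2.29], [0.18, 2.7], [-1.29, 4.43], [0.17, 2.64], [-3, 3]. Speed limits (rad/s): [2.57, 2.57, 3.14, 3.14, 3.14, 3.14].

### API

Orientations are given as a 3x3 rotation matrix whose columns are the frame's x, y, z axes.
In Python, from rig import arm gives the robot as it stands.
- The arm moves only by the tool carry_out, never from a script. Its argument "increments" is a list of rows, each an object with "dp": the shift along the world's x, y, z in cm, a list of three; "roll": the turn about the world's z in degrees. A call has 1 to 12 rows; each row is the pose to reach, as a shift and turn from the pose commanded when the call began; what a row does not reach only later rows make up. A row lasts 1/10 s, in which the tool goes at most 50 mm and 8.59 degrees, less where a joint would pass 70% of its speed; a pose out of reach is approached as far as the arm can. A call with a gripper value outside its range is refused whole. "gripper" is the finger opening in cm, from 0 to 9.19, set as the call begins (left out, the last holds). The fingers move at their own pace and stop on an object; the grip force is fixed at half the most. Time passes only in rows, so rows that repeat a pose let the fingers close. It gives the time, the measured TCP pose, the force, the opening and the grip force at its end, in the units of the state.
- arm.get_state(): the state, without advancing time (a new reading comes with each control period).
- arm.snapshot(name): name is "scene" or "top" or "wrist"; returns (picture, depth): 400x640x3 uint8, blue, green, red; 400x640 float32, mm along the optical axis (not along the pixel's ray), 0 where there is no reading.
- arm.camera_model(name): a dict with "K" (3x3 intrinsics, pixels), "k1" (the pictures are not rectified: a ray, as slopes to the right and down, at radius r is drawn at 1 + k1 r^2 times it, then the intrinsics apply), "extrinsics" (4x4, takes a point from world to camera coordinates). Camera axes: x right, y up, looking along -z (the intrinsics and any distortion apply to the point x, -y, -z); pixel columns grow to the right and rows downward; lengths in mm; the calibration is good to about 2 mm. A picture is of the moment at which its call begins: read the wrist's pose just before it. camera_model takes no time and is no camera call; for the wrist camera it gives the pose at the moment of the call.
- arm.hand_in(): hands the job in; it is judged then, once.
The state is a dict: "time": time; "joint_positions": joint angles; "qvel": joint speeds; "effort": joint torques, N m; "tool_pos": TCP position; "ee_rot": TCP orientation; "contact_force": force on the tool from outside, world axes, zero at the start; "torque": the same for the moment, N m; "grip_width": finger opening in mm; "finger_force": force on a finger pad.
Only numpy, scipy, OpenCV 4.12 (cv2) and the standard library are available. Lean on these libraries where they do the work, as an engineer would, in place of code of your own. Each camera call takes 0.05 s, during which the arm holds its last target. There are 200 camera calls.

### The job

Pull the drawer fully out and pack all the hat-shaped wooden printing stamps from the table into its channel, in one row two layers deep: each stamp keeps the way up it already stands, and grip-up and grip-down stamps alternate both along the row and from lower to upper layer, so that discs overlap next to the grips, three fill the row from wall to wall below and the others stand on them, all level and between the fins. Then push the drawer fully shut, and do not knock over the white cup or the jar among the stamps.

Things in the scene. Friction and masses are not known exactly. Their poses are not given: they have to be found in the camera images.
- up1: hat-shaped wooden hand stamp standing grip up: solid disc 66 mm across and 12 mm thick at the bottom (dark rubber rim), round grip 38 mm across and 30 mm tall on top of it, 42 mm high in all, about 70 g (50 to 100). Origin: centre of its underside; z up. Always present.
- up2: hat-shaped wooden hand stamp standing grip up: solid disc 66 mm across and 12 mm thick at the bottom (dark rubber rim), round grip 38 mm across and 30 mm tall on top of it, 42 mm high in all, about 70 g (50 to 100). Origin: centre of its underside; z up. Always present.
- up3: hat-shaped wooden hand stamp standing grip up: solid disc 66 mm across and 12 mm thick at the bottom (dark rubber rim), round grip 38 mm across and 30 mm tall on top of it, 42 mm high in all, about 70 g (50 to 100). Origin: centre of its underside; z up. Always present.
- down1: hat-shaped wooden hand stamp standing grip down: round grip 38 mm across and 30 mm tall at the bottom, solid disc 66 mm across and 12 mm thick on top (printing face with three dark bars upward), 42 mm high in all, about 70 g (50 to 100). Origin: centre of its underside (the grip's end); z up. One to three of these are present; absent ones read None.
- down2: hat-shaped wooden hand stamp standing grip down: round grip 38 mm across and 30 mm tall at the bottom, solid disc 66 mm across and 12 mm thick on top (printing face with three dark bars upward), 42 mm high in all, about 70 g (50 to 100). Origin: centre of its underside (the grip's end); z up. One to three of these are present; absent ones read None.
- down3: hat-shaped wooden hand stamp standing grip down: round grip 38 mm across and 30 mm tall at the bottom, solid disc 66 mm across and 12 mm thick on top (printing face with three dark bars upward), 42 mm high in all, about 70 g (50 to 100). Origin: centre of its underside (the grip's end); z up. One to three of these are present; absent ones read None.
- drawer (a joint): how far the drawer of the plywood drawer unit is pulled out, m: 0 fully shut, 0.205 fully out (end stop). It slides level, towards the robot, against about 2 N of friction, stays where it is left, and starts 0 to 30 mm open.
- unit: plywood drawer unit, fixed, 200 mm deep, 234 mm wide, top at 118 mm, with a box 22 mm high on it from 137 mm behind its front. Origin: middle of its front's lower edge, on the table; x into the unit (the drawer opens along -x), z up.
- handle (a point): middle of the drawer's steel bar handle: level round bar 10 mm thick, 110 mm long along the unit's y, its axis 42 mm in front of the drawer front and 85 mm above the table; free from above. Moves with the drawer. Axes as the unit's.
- channel (a point): centre of the drawer's channel floor, 14 mm above the table, 132 mm behind the bar's axis; moves with it; axes as the unit's. Channel: along y, 188 mm from wall to wall, left free between four upright fins standing in from front and back wall at y = -29 and +29 mm (8 thick, 78 high, facing ends 54 apart in x). Drawer inside 150 mm along x; walls 78 high above this floor, front 89. Shut: 92 mm clear above it. Fully out: it lies 130 mm before the unit's front.
- yogurt_cup: white plastic cup, 68 mm across, 75 mm high. Origin: centre of its underside; z up. A bystander.
- jar: closed amber glass jar, 64 mm across, 75 mm high. Origin: centre of its underside; z up. A bystander.
Not all that is in view belongs to the job. What is shaped like the up2 but purple or turquoise is not meant.

How it is judged (in metres and radians):
On the way, in this order (a step that is already met when the one before it is completed fails the run):
1. the drawer is pulled out (value of joint drawer above 0.18 m), for 0.2 s.
2. with the drawer out, every stamp present stands in the channel, alternating, and is let go (x of up1 in the frame of channel between -0.016 and 0.016 m and y of up1 in the frame of channel between -0.09 and 0.09 m and z of up1 in the frame of channel between -0.006 and 0.048 m and angle between each of up1, up2, up3, down1, down2, down3's own z axis and vertical below 0.12 rad and linear speed of each of up1, up2, up3, down1, down2, down3 below 0.03 m/s and x of up2 in the frame of channel between -0.016 and 0.016 m and y of up2 in the frame of channel between -0.09 and 0.09 m and z of up2 in the frame of channel between -0.006 and 0.048 m and x of up3 in the frame of channel between -0.016 and 0.016 m and y of up3 in the frame of channel between -0.09 and 0.09 m and z of up3 in the frame of channel between -0.006 and 0.048 m and x of down1 in the frame of channel between -0.016 and 0.016 m and y of down1 in the frame of channel between -0.09 and 0.09 m and z of down1 in the frame of channel between -0.006 and 0.048 m and x of down2 in the frame of channel between -0.016 and 0.016 m and y of down2 in the frame of channel between -0.09 and 0.09 m and z of down2 in the frame of channel between -0.006 and 0.048 m and x of down3 in the frame of channel between -0.016 and 0.016 m and y of down3 in the frame of channel between -0.09 and 0.09 m and z of down3 in the frame of channel between -0.006 and 0.048 m and (horizontal distance between up2 and up1 above 0.088 m or (horizontal distance between up2 and up1 above 0.035 m and (z of up2 in the frame of up1 above 0.03 m or z of up2 in the frame of up1 below -0.03 m))) and (horizontal distance between up3 and up1 above 0.088 m or (horizontal distance between up3 and up1 above 0.035 m and (z of up3 in the frame of up1 above 0.03 m or z of up3 in the frame of up1 below -0.03 m))) and (horizontal distance between up3 and up2 above 0.088 m or (horizontal distance between up3 and up2 above 0.035 m and (z of up3 in the frame of up2 above 0.03 m or z of up3 in the frame of up2 below -0.03 m))) and (horizontal distance between down2 and down1 above 0.088 m or (horizontal distance between down2 and down1 above 0.035 m and (z of down2 in the frame of down1 above 0.03 m or z of down2 in the frame of down1 below -0.03 m))) and (horizontal distance between down3 and down1 above 0.088 m or (horizontal distance between down3 and down1 above 0.035 m and (z of down3 in the frame of down1 above 0.03 m or z of down3 in the frame of down1 below -0.03 m))) and (horizontal distance between down3 and down2 above 0.088 m or (horizontal distance between down3 and down2 above 0.035 m and (z of down3 in the frame of down2 above 0.03 m or z of down3 in the frame of down2 below -0.03 m))) and contact force between the fingers and up1 below 0.1 N and contact force between the fingers and up2 below 0.1 N and contact force between the fingers and up3 below 0.1 N and contact force between the fingers and down1 below 0.1 N and contact force between the fingers and down2 below 0.1 N and contact force between the fingers and down3 below 0.1 N and value of joint drawer above 0.1 m), for 0.3 s.
At the end, for the whole second after the job is handed in: Drawer shut within 6 mm; each stamp let go, at rest in the channel, 16 mm or less off its middle line, its own way up within 0.12 rad; two of one kind never side by side in a layer (centres under 88 mm apart) nor one above the other (under 35 mm apart seen from above) (x of up1 in the frame of channel between -0.016 and 0.016 m and y of up1 in the frame of channel between -0.09 and 0.09 m and z of up1 in the frame of channel between -0.006 and 0.048 m and angle between each of up1, up2, up3, down1, down2, down3's own z axis and vertical below 0.12 rad and linear speed of each of up1, up2, up3, down1, down2, down3 below 0.03 m/s and x of up2 in the frame of channel between -0.016 and 0.016 m and y of up2 in the frame of channel between -0.09 and 0.09 m and z of up2 in the frame of channel between -0.006 and 0.048 m and x of up3 in the frame of channel between -0.016 and 0.016 m and y of up3 in the frame of channel between -0.09 and 0.09 m and z of up3 in the frame of channel between -0.006 and 0.048 m and x of down1 in the frame of channel between -0.016 and 0.016 m and y of down1 in the frame of channel between -0.09 and 0.09 m and z of down1 in the frame of channel between -0.006 and 0.048 m and x of down2 in the frame of channel between -0.016 and 0.016 m and y of down2 in the frame of channel between -0.09 and 0.09 m and z of down2 in the frame of channel between -0.006 and 0.048 m and x of down3 in the frame of channel between -0.016 and 0.016 m and y of down3 in the frame of channel between -0.09 and 0.09 m and z of down3 in the frame of channel between -0.006 and 0.048 m and (horizontal distance between up2 and up1 above 0.088 m or (horizontal distance between up2 and up1 above 0.035 m and (z of up2 in the frame of up1 above 0.03 m or z of up2 in the frame of up1 below -0.03 m))) and (horizontal distance between up3 and up1 above 0.088 m or (horizontal distance between up3 and up1 above 0.035 m and (z of up3 in the frame of up1 above 0.03 m or z of up3 in the frame of up1 below -0.03 m))) and (horizontal distance between up3 and up2 above 0.088 m or (horizontal distance between up3 and up2 above 0.035 m and (z of up3 in the frame of up2 above 0.03 m or z of up3 in the frame of up2 below -0.03 m))) and (horizontal distance between down2 and down1 above 0.088 m or (horizontal distance between down2 and down1 above 0.035 m and (z of down2 in the frame of down1 above 0.03 m or z of down2 in the frame of down1 below -0.03 m))) and (horizontal distance between down3 and down1 above 0.088 m or (horizontal distance between down3 and down1 above 0.035 m and (z of down3 in the frame of down1 above 0.03 m or z of down3 in the frame of down1 below -0.03 m))) and (horizontal distance between down3 and down2 above 0.088 m or (horizontal distance between down3 and down2 above 0.035 m and (z of down3 in the frame of down2 above 0.03 m or z of down3 in the frame of down2 below -0.03 m))) and contact force between the fingers and up1 below 0.1 N and contact force between the fingers and up2 below 0.1 N and contact force between the fingers and up3 below 0.1 N and contact force between the fingers and down1 below 0.1 N and contact force between the fingers and down2 below 0.1 N and contact force between the fingers and down3 below 0.1 N and value of joint drawer below 0.006 m); the robot touches nothing.
It fails at once if the white cup or the jar is knocked over (angle between any of yogurt_cup, jar's own z axis and vertical above 0.6 rad).
Of down1, down2, down3 only 1 to 3 are there at a start; the rules pass over those that are not, and their reading is None.
At some moment in a run one of up1, up2, up3 may be knocked a few centimetres aside while the robot is not near it.
It also fails if it takes over 210 s, if anything falls off the work surface, if the arm or the gripper's body presses on something with over 40 N, if the wrist force passes 120 N, or if a joint passes its speed limit or range.

## Working session

There is one attempt and no reset: what is moved stays moved. The work goes in short steps, Python scripts to look and compute and a tool call to move; the robot and the scene stay as the last step left them, time stands still between calls to the robot, and variables do not carry over. Pictures are saved under pics/ and viewed, at most 14 in all, crops included, and the job is handed in when it is done.

Besides the shell and the picture viewer there is one more tool, called after ">>>" as name(argument=value, ...), one argument or row to a line, values as JSON. carry_out: Moves the arm, as the interface text tells. Its arguments: {"type":"object","properties":{"increments":{"type":"array"},"gripper":{"type":"number"}},"required":["increments"]}

```bash
ls; mkdir -p pics; cat > h.py <<'E'
import numpy as np, cv2
from rig import arm
def ray(name,uv,M=None):
    M=M or arm.camera_model(name); K=np.array(M["K"],float);k1=M["k1"];T=np.array(M["extrinsics"],float)
    uv=np.atleast_2d(np.array(uv,float))
    d=np.c_[(uv[:,0]-K[0,2])/K[0,0],(uv[:,1]-K[1,2])/K[1,1]]
    s=d.copy()
    for _ in range(20): s=d/(1+k1*(s**2).sum(1,keepdims=True))
    c=np.c_[s[:,0],-s[:,1],-np.ones(len(s))]
    R=T[:3,:3]; o=-R.T@T[:3,3]
    return o,c@R
def onplane(name,uv,z,M=None):
    o,d=ray(name,uv,M); t=(np.atleast_1d(z)-o[2])/d[:,2]
    return o+d*t[:,None]
def cloud(name,depth,M=None):
    v,u=np.mgrid[0:400,0:640]
    o,d=ray(name,np.c_[u.ravel(),v.ravel()],M)
    return (o+d*depth.ravel()[:,None]).reshape(400,640,3)
E
python3 - <<'E'
from h import *
for n in ("top","scene"):
    p,d=arm.snapshot(n); cv2.imwrite(f"pics/{n}0.png",p); np.savez(f"/tmp/{n}0.npz",p=p,d=d)
    m=arm.camera_model(n); print(n,m["k1"],np.round(m["K"],1).tolist(),np.round(m["extrinsics"],3).tolist())
    P=cloud(n,d); print(P[200,320], P[380,320])
s=arm.get_state(); print(s["time"],s["tool_pos"],s["ee_rot"],s["grip_width"])
E
```

```text
pics
top -0.02578072042536802 [[515.6, 0.0, 321.6], [0.0, 515.6, 209.9], [0.0, 0.0, 1.0]] [[-0.015, -0.999, 0.03, -99.277], [0.987, -0.01, 0.16, -576.306], [-0.16, 0.032, 0.987, -1154.33], [0.0, 0.0, 0.0, 1.0]]
[ 608.33355607 -104.49860541   -5.36490567] [185.61091262 -98.23766128   2.91057727]
scene -0.03578945533232049 [[392.6, 0.0, 317.5], [0.0, 392.6, 188.6], [0.0, 0.0, 1.0]] [[-0.633, 0.774, -0.003, 404.92], [-0.522, -0.424, 0.74, 194.086], [0.572, 0.47, 0.672, -1398.426], [0.0, 0.0, 0.0, 1.0]]
[512.17444615 -94.66473334  -0.56771577] [912.30486915 229.37278096   2.42184237]
0.1 [ 193.71390654 -540.84368676  235.73439934] [[ 9.41490667e-01  3.37038966e-01 -2.42072808e-04]
 [ 3.37038891e-01 -9.41489268e-01  1.65683657e-03]
 [ 3.30509535e-04 -1.64148412e-03 -9.99998598e-01]] 92.0937534613796
```

View pics/top0.png

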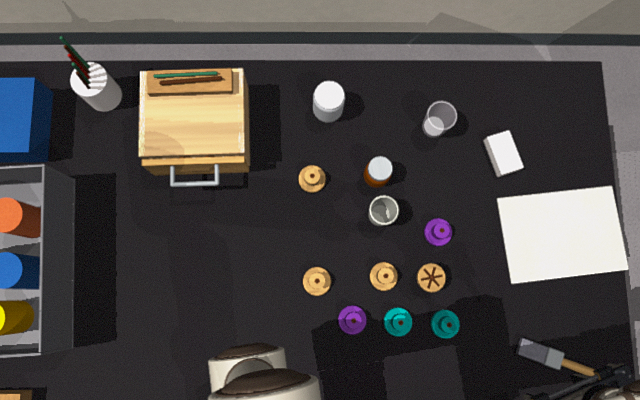

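View pics/scene0.png

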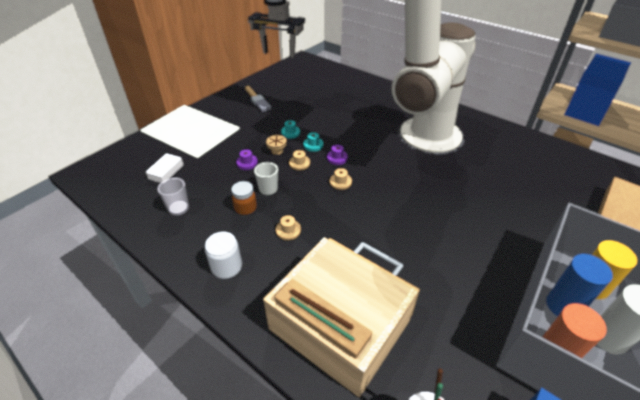

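The top view shows wooden grip-up stamps at (312,178), (317,281) and (383,276), and one grip-down stamp with bars at (431,277). Things that could be mistaken for them are the purple stamps at (438,232) and (352,320), and the turquoise ones at (398,321) and (445,324). The cup is at (328,102) or (383,210), the jar at (378,170), and the drawer handle at (195,183). I choose the four wooden ones: up, down, up below, and the third up on top of the down.

```bash
cat >> h.py <<'E'
def stamps(p,d,name="top"):
    """wooden stamps: list of (world xyz, kind, pix)"""
    hsv=cv2.cvtColor(p,cv2.COLOR_BGR2HSV)
    m=cv2.inRange(hsv,(8,60,110),(28,200,255))
    m=cv2.morphologyEx(m,cv2.MORPH_CLOSE,np.ones((7,7),np.uint8))
    P=cloud(name,d); out=[]
    for c in cv2.findContours(m,cv2.RETR_EXTERNAL,cv2.CHAIN_APPROX_NONE)[0]:
        a=cv2.contourArea(c)
        if not 250<a<1500: continue
        (u,v),r=cv2.minEnclosingCircle(c)
        k=np.zeros(m.shape,np.uint8); cv2.drawContours(k,[c],-1,1,-1)
        pts=P[(k>0)&(d>0)]
        out.append(((round(u,1),round(v,1)),round(r,1),a,np.round(np.percentile(pts[:,2],[5,25,50,75,95])),pts,c))
    return out
E
python3 - <<'E'
from h import *
z=np.load("/tmp/top0.npz");p,d=z["p"],z["d"]
for s in stamps(p,d):
    P=s[4]; print(s[:4]); 
    for zz in (12,42): 
        c=onplane("top",s[5].reshape(-1,2),zz)[:,:2].astype(np.float32); (x,y),r=cv2.minEnclosingCircle(c); print("  plane",zz,round(x),round(y),round(r,1))
    hi=P[P[:,2]>30]; print("  hi",hi.mean(0).round(1),len(hi),"mid",((P.max(0)+P.min(0))/2).round(1))
P=cloud("top",d)
# handle & unit
b=P[60:200,120:270].reshape(-1,3)
for lo,hi in ((70,95),(95,112),(112,124)):
    q=b[(b[:,2]>lo)&(b[:,2]<hi)]; print(lo,hi,len(q),cv2.minAreaRect(q[:,:2].astype(np.float32)))
x0,y0,w,h=120,50,150,150
crop=p[y0:y0+h,x0:x0+w]; a=cv2.resize(crop,None,fx=2.6,fy=2.6,interpolation=cv2.INTER_CUBIC)
b2=cv2.resize(p[150:350,290:470],None,fx=2.2,fy=2.2,interpolation=cv2.INTER_CUBIC)
im=np.zeros((450,800,3),np.uint8); im[:390,:390]=a; im[:440,400:796]=b2; cv2.imwrite("pics/crop1.png",im)
E
```

```text
((316.5, 280.9), 14.3, 595.0, array([ 6., 10., 13., 39., 43.]))
  plane 12 412 -93 33.5
  plane 42 411 -92 32.7
  hi [412.8 -92.6  41. ] 209 mid [412.1 -93.   19.8]
((430.5, 277.5), 14.6, 605.5, array([37., 39., 41., 42., 45.]))
  plane 12 416 -364 34.3
  plane 42 416 -357 33.5
  hi [ 416.  -357.4   41. ] 638 mid [ 415.5 -357.8   21.9]
((383.5, 276.0), 14.2, 582.0, array([ 7., 10., 13., 39., 43.]))
  plane 12 421 -251 33.4
  plane 42 420 -247 32.5
  hi [ 422.5 -250.9   40.4] 217 mid [ 421.6 -251.1   21. ]
((5.8, 214.6), 17.6, 618.5, array([123., 125., 127., 128., 130.]))
  plane 12 577 647 43.0
  plane 42 572 630 42.0
  hi [559.1 569.1 126.5] 661 mid [570.1 602.1  69.3]
((311.4, 178.4), 13.7, 540.0, array([ 6., 10., 13., 39., 43.]))
  plane 12 659 -84 33.6
  plane 42 652 -84 32.8
  hi [659.4 -83.8  40.2] 205 mid [660.3 -83.   20.9]
70 95 766 ((728.95654296875, 135.75210571289062), (161.02224731445312, 316.3367919921875), 42.524139404296875)
95 112 989 ((763.3229370117188, 184.8943634033203), (255.71810913085938, 232.43222045898438), 1.0045300722122192)
112 124 6631 ((791.1206665039062, 187.63027954101562), (202.43463134765625, 234.97227478027344), 1.182155728340149)
```

View pics/crop1.png

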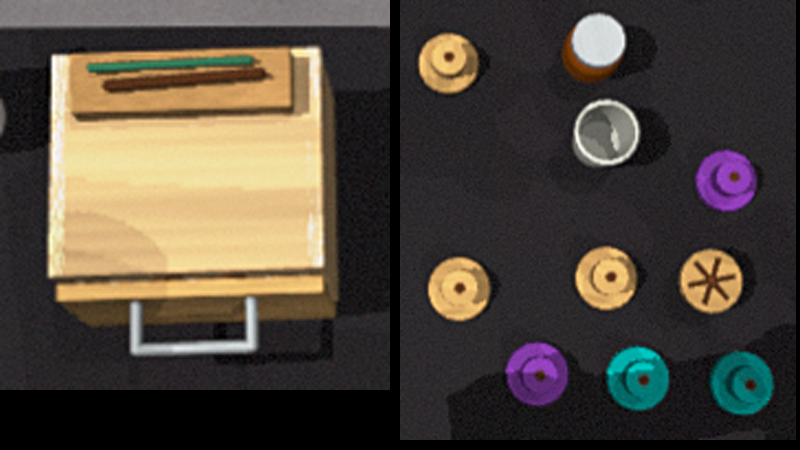

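The crop confirms it: three wooden grip-up stamps, one grip-down, and the purple and turquoise decoys. The handle bar runs between (171,184) and (217,183) in the full picture.

```bash
python3 - <<'E'
from h import *
z=np.load("/tmp/top0.npz");p,d=z["p"],z["d"];P=cloud("top",d)
print(onplane("top",[[171.2,184],[217.3,183],[194,183.5]],88))
b=P[176:192,160:230].reshape(-1,3); q=b[(b[:,2]>78)&(b[:,2]<98)]; print(len(q),q.mean(0),q.min(0),q.max(0))
s=q; print(np.polyfit(s[:,1],s[:,0],1))
# unit top front corners by depth
t=P[60:180,120:270].reshape(-1,3); t=t[(t[:,2]>112)&(t[:,2]<124)]
print(cv2.boxPoints(cv2.minAreaRect(t[:,:2].astype(np.float32))).round(1))
# top pixel edges of unit top: left/right front corners (from crop)
print(onplane("top",[[120+50/2.6,50+277/2.6],[120+324/2.6,50+271/2.6],[120+52/2.6,50+55/2.6],[120+321/2.6,50+48/2.6]],118).round(1))
E
```

```text
[[631.19427576 233.62410391  88.        ]
 [632.57974411 129.98217354  88.        ]
 [631.88801093 182.40027921  88.        ]]
254 [635.66696384 182.88740385  87.47285203] [628.4472158  128.40378391  78.94844079] [651.7382004  237.92108037  95.28777315]
[-7.16392230e-03  6.36977155e+02]
[[687.5 303. ]
 [692.3  68.1]
 [894.7  72.3]
 [889.9 307.2]]
[[687.5 298.3 118. ]
 [690.9  65.5 118. ]
 [888.4 305.6 118. ]
 [893.8  70.3 118. ]]
```

>>> carry_out(
  increments=[
    {"dp":[2.5,4.2,0],"roll":8},
    {"dp":[5,8.5,0],"roll":16},
    {"dp":[7.5,12.7,0],"roll":24},
    {"dp":[10,17,0],"roll":32},
    {"dp":[12.5,21.2,0],"roll":40},
    {"dp":[15,25.5,0],"roll":48},
    {"dp":[17.5,29.7,0],"roll":56},
    {"dp":[20,34,0],"roll":64},
    {"dp":[22.5,38.2,0],"roll":71.5},
    {"dp":[25,42.5,0],"roll":71.5},
    {"dp":[27.5,46.7,0],"roll":71.5},
    {"dp":[30,51,0],"roll":71.5},
  ],
  gripper=3.4,
)

```text
time: 1.3
tool_pos: [494.3, -29.3, 236.4]
ee_rot: [[-0.021, 1.0, -0.0], [1.0, 0.021, -0.0], [-0.0, -0.0, -1.0]]
contact_force: [0.5, -1.1, -0.4]
grip_width: 33.9
finger_force: 0.0
```

>>> carry_out(
  increments=[
    {"dp":[2.3,3.6,0]},
    {"dp":[4.6,7.2,0]},
    {"dp":[6.9,10.8,0]},
    {"dp":[9.2,14.4,0]},
    {"dp":[11.5,18,0]},
    {"dp":[13.8,21.4,0]},
    {"dp":[13.8,21.4,-4]},
    {"dp":[13.8,21.4,-7]},
    {"dp":[13.8,21.4,-7]},
  ],
)

```text
validation failed for argument at $.in...
```

```bash
python3 - <<'E'
from h import *
M=arm.camera_model("wrist");p,d=arm.snapshot("wrist"); cv2.imwrite("pics/w1.png",p)
print(arm.get_state()["tool_pos"]); P=cloud("wrist",d,M)
q=P.reshape(-1,3); q=q[(d.ravel()>0)&(q[:,2]>82)&(q[:,2]<96)&(abs(q[:,0]-633)<14)&(abs(q[:,1]-183)<60)]
print(len(q),q.mean(0) if len(q) else 0); 
E
```

```text
[496.47234618 -23.0890108  236.3364338 ]
392 [636.58845261 133.09967052  87.66555883]
```

View pics/w1.png

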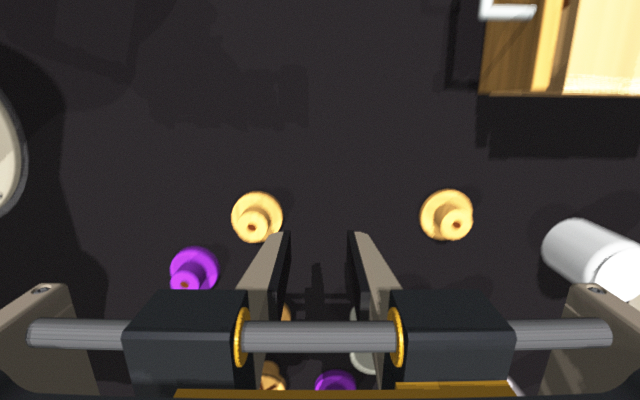

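The wrist view shows two up stamps at (257,217) and (446,215), the handle end at (507,10), and the fingers at the bottom. The move was refused, so I'll repeat it with roll included.

>>> carry_out(
  increments=[
    {"dp":[2.3,3.6,0],"roll":0},
    {"dp":[4.6,7.2,0],"roll":0},
    {"dp":[6.9,10.8,0],"roll":0},
    {"dp":[9.2,14.4,0],"roll":0},
    {"dp":[11.5,18,0],"roll":0},
    {"dp":[13.8,21.4,0],"roll":0},
    {"dp":[13.8,21.4,-4],"roll":0},
    {"dp":[13.8,21.4,-7],"roll":0},
    {"dp":[13.8,21.4,-7],"roll":0},
    {"dp":[13.8,21.4,-7],"roll":0},
  ],
)

```text
time: 2.35
tool_pos: [631.4, 182.5, 166.4]
ee_rot: [[-0.021, 1.0, -0.001], [1.0, 0.021, -0.0], [-0.0, -0.001, -1.0]]
contact_force: [0.4, 1.3, 1.4]
grip_width: 34.0
finger_force: 0.0
```

```bash
python3 - <<'E'
from h import *
M=arm.camera_model("wrist");p,d=arm.snapshot("wrist"); cv2.imwrite("pics/w2.png",p)
print(arm.get_state()["tool_pos"]); P=cloud("wrist",d,M)
q=P.reshape(-1,3); q=q[(d.ravel()>0)&(q[:,2]>82)&(q[:,2]<96)&(abs(q[:,0]-633)<14)&(abs(q[:,1]-183)<60)]
print(len(q),q.mean(0),np.median(q[:,0]) if len(q) else 0); 
E
```

```text
[632.50138528 182.49285989 168.17185042]
1924 [635.40636132 187.23441544  87.91848337] 635.0454170498087
```

View pics/w2.png

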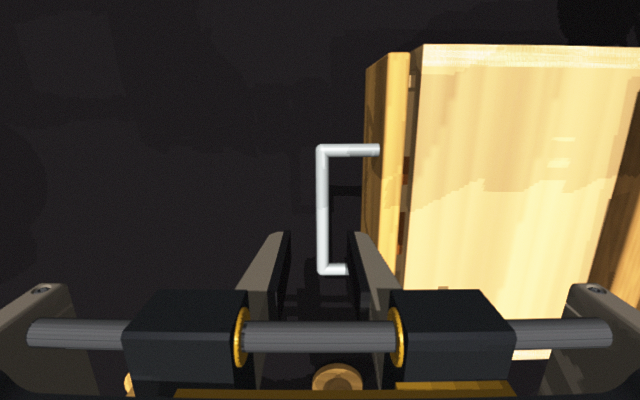

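The bar is at column 322, centred between the fingers. I'll descend and grip it.

>>> carry_out(
  increments=[
    {"dp":[0,0,-3],"roll":0},
    {"dp":[0,0,-6],"roll":0},
    {"dp":[0,0,-7.8],"roll":0},
    {"dp":[0,0,-7.8],"roll":0},
  ],
)

```text
time: 2.8
tool_pos: [631.0, 182.3, 87.8]
ee_rot: [[-0.02, 1.0, -0.002], [1.0, 0.02, -0.0], [-0.0, -0.002, -1.0]]
contact_force: [-0.7, 0.2, 0.4]
grip_width: 34.1
finger_force: 0.0
```

>>> carry_out(
  increments=[
    {"dp":[0,0,0],"roll":0},
    {"dp":[0,0,0],"roll":0},
    {"dp":[0,0,0],"roll":0},
    {"dp":[0,0,0],"roll":0},
  ],
  gripper=0.5,
)

```text
time: 3.2
tool_pos: [633.2, 182.8, 90.7]
ee_rot: [[-0.021, 1.0, 0.004], [1.0, 0.021, 0.0], [0.0, 0.004, -1.0]]
contact_force: [0.2, 0.2, 5.1]
grip_width: 9.1
finger_force: 30.0
```

>>> carry_out(
  increments=[
    {"dp":[-1,0,0],"roll":0},
    {"dp":[-3,-0.1,0],"roll":0},
    {"dp":[-6,-0.1,0],"roll":0},
    {"dp":[-9,-0.2,0],"roll":0},
    {"dp":[-12,-0.2,0],"roll":0},
    {"dp":[-15,-0.3,0],"roll":0},
    {"dp":[-17.5,-0.3,0],"roll":0},
    {"dp":[-19.5,-0.4,0],"roll":0},
    {"dp":[-20.4,-0.4,0],"roll":0},
    {"dp":[-20.7,-0.4,0],"roll":0},
    {"dp":[-20.7,-0.4,0],"roll":0},
    {"dp":[-20.7,-0.4,0],"roll":0},
  ],
)

```text
time: 4.4
tool_pos: [431.5, 177.1, 90.8]
ee_rot: [[-0.021, 1.0, 0.017], [1.0, 0.021, -0.002], [-0.003, 0.017, -1.0]]
contact_force: [19.6, -7.5, -10.2]
grip_width: 8.7
finger_force: 30.0
```

>>> carry_out(
  increments=[
    {"dp":[0,0,0],"roll":0},
    {"dp":[0,0,0],"roll":0},
    {"dp":[0,0,4],"roll":0},
    {"dp":[0,0,8],"roll":0},
    {"dp":[0,-5,10],"roll":0},
    {"dp":[0,-10,10],"roll":0},
    {"dp":[0,-15,10],"roll":0},
    {"dp":[0,-20,10],"roll":0},
    {"dp":[0,-25,10],"roll":0},
    {"dp":[0,-30,10],"roll":0},
    {"dp":[0,-35,10],"roll":0},
  ],
  gripper=3.4,
)

```text
time: 5.5
tool_pos: [424.2, -169.4, 188.8]
ee_rot: [[-0.021, 1.0, 0.0], [1.0, 0.021, 0.0], [0.0, 0.0, -1.0]]
contact_force: [1.6, 0.9, 0.1]
grip_width: 33.8
finger_force: 0.0
```

```bash
python3 - <<'E'
from h import *
p,d=arm.snapshot("top"); cv2.imwrite("pics/top1.png",p); np.savez("/tmp/top1.npz",p=p,d=d)
print(arm.get_state()["tool_pos"])
for s in stamps(p,d):
    P=s[4]; hi=P[(P[:,2]>30)&(P[:,2]<60)]
    if len(hi): print(s[0],s[1],s[3],hi.mean(0).round(1))
E
```

```text
[ 424.17582888 -176.33813379  189.34958328]
(431.1, 277.2) 14.2 [ 37.  39.  41.  43. 515.] [ 414.5 -361.5   40.8]
(311.5, 178.5) 13.7 [ 6. 10. 13. 40. 43.] [659.3 -84.   40.6]
```

View pics/top1.png

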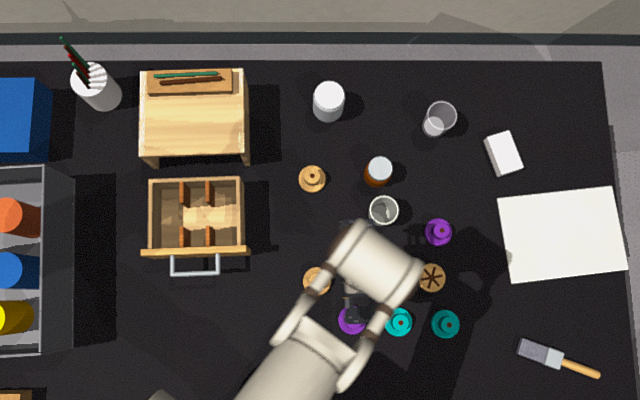

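The drawer is out, with fins at columns 182 and 208 and the bar at (195,273). The arm hides the stamp at (383,276). Next I'll measure the channel from a crop.

```bash
python3 - <<'E'
from h import *
z=np.load("/tmp/top1.npz");p,d=z["p"],z["d"];P=cloud("top",d)
cv2.imwrite("pics/crop2.png",cv2.resize(p[168:282,135:255],None,fx=5,fy=5,interpolation=cv2.INTER_CUBIC))
b=P[262:282,165:225].reshape(-1,3); q=b[(b[:,2]>82)&(b[:,2]<98)]; print(len(q),np.median(q,0),q.min(0),q.max(0))
b=P[168:262,135:255].reshape(-1,3); q=b[(b[:,2]>86)&(b[:,2]<112)]; r=cv2.minAreaRect(q[:,:2].astype(np.float32));print(r)
E
```

```text
291 [432.93632131 173.98495735  88.33224935] [425.04899928 122.6747742   82.00185992] [455.70909001 228.56726346  94.54975078]
((550.44140625, 180.15667724609375), (192.27366638183594, 228.09893798828125), 2.379842758178711)
```

View pics/crop2.png

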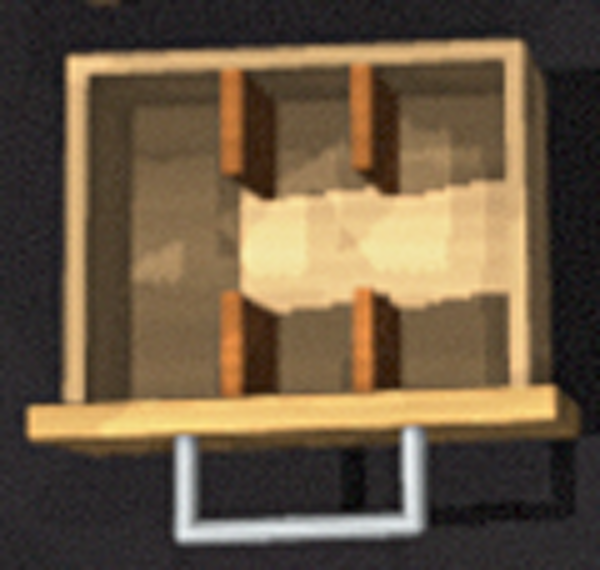

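The crop shows fin tips at (231,175), (231,291), (361,172) and (363,288), and inner wall tops at columns 87 and 508.

```bash
python3 - <<'E'
from h import *
c=np.array([[231,175],[231,291],[361,172],[363,288]])/5.+[135,168]-0.4
w=onplane("top",c,92); print(w.round(1),w.mean(0), "gaps",np.linalg.norm(w[0]-w[1]),np.linalg.norm(w[0]-w[2]))
c=np.array([[86,233],[509,229]])/5.+[135,168]-0.4
w=onplane("top",c,92); print(w.round(1),w.mean(0),np.linalg.norm(w[0]-w[1]))
c=np.array([[185,530],[415,519]])/5.+[135,168]-0.4
w=onplane("top",c,88); print(w.round(1),w.mean(0),np.degrees(np.arctan2(-(w[1]-w[0])[0],(w[1]-w[0])[1])))
E
```

```text
[[587.6 209.8  92. ]
 [535.3 208.3  92. ]
 [588.4 151.9  92. ]
 [536.1 150.   92. ]] [561.87288886 180.01834558  92.        ] gaps 52.33054059757569 57.90388685704659
[[562.  273.4  92. ]
 [562.   85.6  92. ]] [561.99838682 179.48539267  92.        ] 187.81473772701415
[[430.3 226.5  88. ]
 [433.9 125.9  88. ]] [432.05483121 176.20272314  88.        ] -177.94949786820905
```

Channel centre is about (562,180) with yaw about 1.2°; wall spacing measures 187.8 mm against 188 given. First pick is stamp A at (412.5,-93).

>>> carry_out(
  increments=[
    {"dp":[-0.6,4,-2],"roll":0},
    {"dp":[-1.2,7.8,-4],"roll":0},
    {"dp":[-1.2,7.8,-8],"roll":0},
    {"dp":[-1.2,7.8,-11],"roll":0},
    {"dp":[-1.2,7.8,-13],"roll":0},
    {"dp":[-1.2,7.8,-15],"roll":0},
    {"dp":[-1.2,7.8,-15],"roll":0},
    {"dp":[-1.2,7.8,-15],"roll":0},
  ],
  gripper=6,
)

```text
time: 6.35
tool_pos: [412.7, -89.4, 38.9]
ee_rot: [[-0.021, 1.0, -0.001], [1.0, 0.021, 0.001], [0.001, -0.001, -1.0]]
contact_force: [-0.2, -0.1, 0.2]
grip_width: 60.0
finger_force: 0.0
```

>>> carry_out(
  increments=[
    {"dp":[0,0,0],"roll":0},
    {"dp":[0,0,0],"roll":0},
    {"dp":[0,0,0],"roll":0},
    {"dp":[0,0,0],"roll":0},
  ],
  gripper=3.4,
)

```text
time: 6.75
tool_pos: [413.4, -90.1, 39.4]
ee_rot: [[-0.021, 1.0, 0.001], [1.0, 0.021, -0.001], [-0.001, 0.001, -1.0]]
contact_force: [-0.3, 1.0, 4.8]
grip_width: 37.5
finger_force: 30.0
```

>>> carry_out(
  increments=[
    {"dp":[0,0,4],"roll":0},
    {"dp":[0,0,8],"roll":0},
    {"dp":[1,3,12],"roll":0},
    {"dp":[3,7,14],"roll":0},
    {"dp":[5,11,14],"roll":0},
    {"dp":[7,15,14],"roll":0},
    {"dp":[9,19,14],"roll":0},
    {"dp":[11,23,14],"roll":0},
    {"dp":[12.8,27,14],"roll":0},
    {"dp":[14,31,14],"roll":0},
    {"dp":[14.8,33,14],"roll":0},
    {"dp":[14.8,33,14],"roll":0},
  ],
)

```text
time: 7.95
tool_pos: [560.8, 242.7, 178.1]
ee_rot: [[-0.024, 1.0, -0.0], [1.0, 0.024, 0.0], [0.0, -0.0, -1.0]]
contact_force: [-0.1, -0.8, -1.1]
grip_width: 37.1
finger_force: 30.0
```

```bash
python3 - <<'E'
from h import *
M=arm.camera_model("wrist");print(arm.get_state()["tool_pos"]);p,d=arm.snapshot("wrist")
cv2.imwrite("pics/w3.png",p)
print(arm.get_state()["tool_pos"],arm.get_state()["grip_width"])
E
```

```text
[560.84725261 242.67421377 178.13768684]
[560.50751068 241.06599745 178.04499512] 37.0894721874966
```

View pics/w3.png

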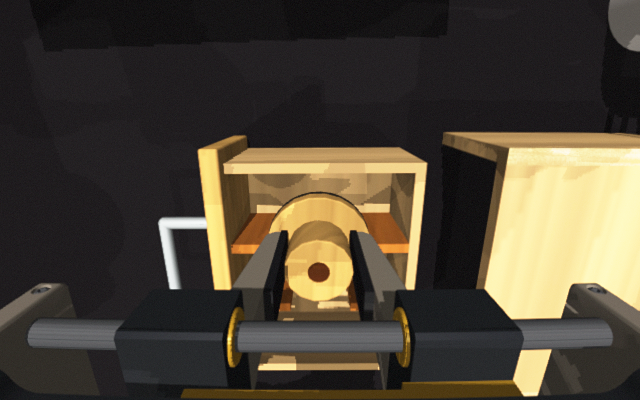

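The wrist view shows the held stamp: the grip hole at (319,272), its disc edge at (319,193), with the left wall ahead at row 155–170.

```bash
python3 - <<'E'
from h import *
M=arm.camera_model("wrist");s=arm.get_state();t=s["tool_pos"];print(t)
print("disc edge",onplane("wrist",[[319,193]],t[2]-26,M),"hole",onplane("wrist",[[319,272]],t[2]+4,M))
print("left wall inner top",onplane("wrist",[[325,171]],92,M), onplane("wrist",[[325,150]],92,M))
E
```

```text
[560.50751068 241.06599745 178.04499512]
disc edge [[560.25434889 272.65399672 152.04499512]] hole [[561.04281667 237.99629204 182.04499512]]
left wall inner top [[565.01926131 272.86000437  92.        ]] [[564.53045667 289.12974773  92.        ]]
```

>>> carry_out(
  increments=[
    {"dp":[0,-0.2,-2],"roll":0},
    {"dp":[0,-0.2,-5],"roll":0},
    {"dp":[0,-0.2,-8],"roll":0},
    {"dp":[0,-0.2,-10],"roll":0},
    {"dp":[0,-0.2,-11.5],"roll":0},
    {"dp":[0,-0.2,-12.2],"roll":0},
    {"dp":[0,-0.2,-12.3],"roll":0},
    {"dp":[0,-0.2,-12.3],"roll":0},
    {"dp":[0,-0.2,-12.3],"roll":0},
  ],
)

```text
time: 8.9
tool_pos: [561.1, 238.2, 56.4]
ee_rot: [[-0.021, 1.0, 0.001], [1.0, 0.021, -0.0], [-0.0, 0.001, -1.0]]
contact_force: [0.3, -0.1, 0.3]
grip_width: 37.7
finger_force: 30.0
```

>>> carry_out(
  increments=[
    {"dp":[0,0,-0.1],"roll":0},
    {"dp":[0,0,-0.25],"roll":0},
    {"dp":[0,0,-0.25],"roll":0},
    {"dp":[0,0,-0.25],"roll":0},
  ],
)

```text
time: 9.3
tool_pos: [561.1, 238.4, 53.5]
ee_rot: [[-0.021, 1.0, 0.001], [1.0, 0.021, 0.0], [0.0, 0.001, -1.0]]
contact_force: [0.0, 1.0, 1.1]
grip_width: 37.2
finger_force: 30.0
```

>>> carry_out(
  increments=[
    {"dp":[0,0,0],"roll":0},
    {"dp":[0,0,0],"roll":0},
    {"dp":[0,0,0],"roll":0},
    {"dp":[0,0,3],"roll":0},
    {"dp":[0,0,7],"roll":0},
    {"dp":[0,0,11],"roll":0},
    {"dp":[2,-4,14],"roll":0},
    {"dp":[4,-8,14],"roll":0},
    {"dp":[6,-12,14],"roll":0},
    {"dp":[8,-16.5,14],"roll":0},
    {"dp":[9.5,-21,14],"roll":0},
  ],
  gripper=5.4,
)

```text
time: 10.4
tool_pos: [656.5, 26.5, 193.1]
ee_rot: [[-0.021, 1.0, 0.0], [1.0, 0.021, -0.0], [-0.0, 0.0, -1.0]]
contact_force: [0.5, 0.1, -0.3]
grip_width: 54.2
finger_force: 0.0
```

>>> carry_out(
  increments=[
    {"dp":[0.2,-3,0],"roll":0},
    {"dp":[0.3,-6,0],"roll":0},
    {"dp":[0.3,-8,0],"roll":0},
    {"dp":[0.3,-8,0],"roll":0},
    {"dp":[0.3,-8,0],"roll":0},
  ],
  gripper=6,
)

```text
time: 10.9
tool_pos: [658.7, -51.1, 193.0]
ee_rot: [[-0.021, 1.0, -0.0], [1.0, 0.021, 0.001], [0.001, -0.0, -1.0]]
contact_force: [0.4, 0.2, -0.0]
grip_width: 59.8
finger_force: 0.0
```

```bash
python3 - <<'E'
from h import *
p,d=arm.snapshot("top"); np.savez("/tmp/top2.npz",p=p,d=d)
M=arm.camera_model("wrist");print(arm.get_state()["tool_pos"]);w,_=arm.snapshot("wrist");cv2.imwrite("pics/w4.png",np.hstack([cv2.resize(p[150:350,130:450],(480,300)),cv2.resize(w,(320,200)).repeat(1,0) if 0 else np.vstack([cv2.resize(w,(320,200)),np.zeros((100,320,3),np.uint8)])]))
for s in stamps(p,d):
    P=s[4]; hi=P[(P[:,2]>30)&(P[:,2]<60)]; c=onplane("top",s[5].reshape(-1,2),12)[:,:2].astype(np.float32)
    if len(hi): print(s[0],s[1],s[3],hi.mean(0).round(1),cv2.minEnclosingCircle(c))
E
```

```text
[658.66604716 -50.4984771  193.02437713]
(431.1, 277.2) 14.1 [37. 39. 41. 42. 45.] [ 415.7 -358.1   40.8] ((416.7720031738281, -365.499755859375), 33.28401565551758)
(383.5, 276.0) 14.2 [ 6. 10. 13. 39. 43.] [ 422.3 -250.8   40.6] ((421.28424072265625, -251.25892639160156), 33.360687255859375)
```

View pics/w4.png

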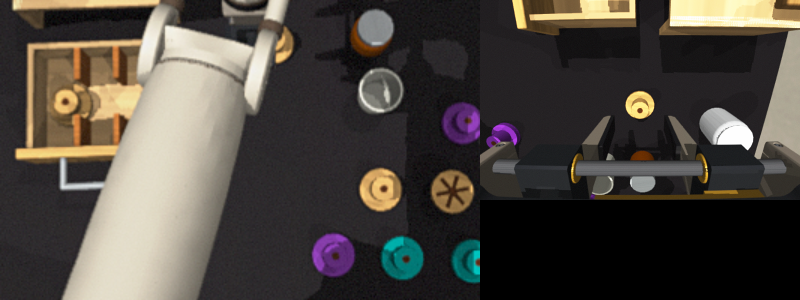

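Stamp A stands upright in the left bay, at crop pixel (67,101). Stamp C is in the wrist view at (320,210), clear of the jar and cup. B and D haven't moved.

```bash
python3 - <<'E'
from h import *
M=arm.camera_model("wrist");print(arm.get_state()["tool_pos"]);p,d=arm.snapshot("wrist")
P=cloud("wrist",d,M); q=P.reshape(-1,3); b=p.reshape(-1,3)
k=(d.ravel()>0)&(q[:,2]>5)&(q[:,2]<50)&(abs(q[:,0]-659)<60)&(abs(q[:,1]+84)<60)&(b[:,2]>b[:,0]+40.)
q=q[k]; print(len(q),q.min(0),q.max(0)); h=q[q[:,2]>37]; print(len(h),np.median(h,0),h.min(0),h.max(0))
E
```

```text
[658.72080005 -50.20396131 193.08956559]
2483 [ 628.57520021 -118.45039438    5.02865737] [693.98836249 -53.10078556  43.41452083]
962 [661.14066314 -84.70433843  41.05271842] [ 642.54947049 -104.61217224   37.03800829] [679.44472524 -66.83359289  43.41452083]
```

>>> carry_out(
  increments=[
    {"dp":[0.2,-2,-2],"roll":0},
    {"dp":[0.2,-3.5,-5],"roll":0},
    {"dp":[0.2,-3.5,-9],"roll":0},
    {"dp":[0.2,-3.5,-12],"roll":0},
    {"dp":[0.2,-3.5,-14],"roll":0},
    {"dp":[0.2,-3.5,-15.4],"roll":0},
    {"dp":[0.2,-3.5,-15.4],"roll":0},
    {"dp":[0.2,-3.5,-15.4],"roll":0},
  ],
)

```text
time: 11.85
tool_pos: [661.5, -86.4, 40.1]
ee_rot: [[-0.022, 1.0, 0.001], [1.0, 0.022, -0.0], [-0.0, 0.001, -1.0]]
contact_force: [0.4, 0.3, 0.7]
grip_width: 60.1
finger_force: 0.0
```

>>> carry_out(
  increments=[
    {"dp":[0,0,0],"roll":0},
    {"dp":[0,0,0],"roll":0},
    {"dp":[0,0,0],"roll":0},
    {"dp":[0,0,0],"roll":0},
  ],
  gripper=3.4,
)

```text
time: 12.25
tool_pos: [661.4, -86.9, 40.2]
ee_rot: [[-0.021, 1.0, 0.001], [1.0, 0.021, -0.0], [-0.0, 0.001, -1.0]]
contact_force: [-0.7, -0.0, 3.3]
grip_width: 37.6
finger_force: 30.0
```

>>> carry_out(
  increments=[
    {"dp":[0,0,4],"roll":0},
    {"dp":[0,0,8],"roll":0},
    {"dp":[0,0,12],"roll":0},
    {"dp":[-2,4,14],"roll":0},
    {"dp":[-4,8,14],"roll":0},
    {"dp":[-6,12,14],"roll":0},
    {"dp":[-8,16,14],"roll":0},
    {"dp":[-9,19,14],"roll":0},
    {"dp":[-9.8,20.9,14],"roll":0},
    {"dp":[-9.8,20.9,14],"roll":0},
    {"dp":[-9.8,20.9,14],"roll":0},
  ],
)

```text
time: 13.35
tool_pos: [562.8, 122.1, 179.1]
ee_rot: [[-0.022, 1.0, 0.0], [1.0, 0.022, -0.001], [-0.001, 0.0, -1.0]]
contact_force: [-0.1, 0.3, 0.2]
grip_width: 37.3
finger_force: 30.0
```

```bash
cat >> h.py <<'E'
def held():
    M=arm.camera_model("wrist");t=np.array(arm.get_state()["tool_pos"]);p,d=arm.snapshot("wrist")
    P=cloud("wrist",d,M).reshape(-1,3); b=p.reshape(-1,3).astype(float)
    q=P-t; k=(d.ravel()>0)&(abs(q[:,0])<40)&(abs(q[:,1])<45)&(b[:,2]>b[:,0]+40)
    q=q[k]; up=q[(q[:,2]>0)&(q[:,2]<8)]; dn=q[(q[:,2]>-32)&(q[:,2]<-22)]
    print("tcp",t.round(1)); 
    for n,a in (("grip top",up),("disc",dn)):
        if len(a): print(n,len(a),np.percentile(a,[1,50,99],axis=0).round(1).tolist())
    return p
E
python3 -c "
from h import *
held()"
```

```text
tcp [562.8 122.1 179.1]
grip top 3152 [[-17.2, -16.0, 0.0], [0.1, 2.0, 0.9], [17.5, 18.4, 2.4]]
disc 2866 [[-30.1, 5.2, -31.2], [-0.2, 19.9, -29.1], [30.2, 33.2, -22.8]]
```

>>> carry_out(
  increments=[
    {"dp":[0,0,-2],"roll":0},
    {"dp":[0,0,-5],"roll":0},
    {"dp":[0,0,-8],"roll":0},
    {"dp":[0,0,-10],"roll":0},
    {"dp":[0,0,-11.5],"roll":0},
    {"dp":[0,0,-12.2],"roll":0},
    {"dp":[0,0,-12.4],"roll":0},
    {"dp":[0,0,-12.5],"roll":0},
    {"dp":[0,0,-12.5],"roll":0},
    {"dp":[0,0,-12.5],"roll":0},
  ],
)

```text
time: 14.4
tool_pos: [563.5, 122.3, 55.1]
ee_rot: [[-0.021, 1.0, 0.002], [1.0, 0.021, 0.0], [-0.0, 0.002, -1.0]]
contact_force: [0.2, 0.1, -0.6]
grip_width: 37.1
finger_force: 30.0
```

>>> carry_out(
  increments=[
    {"dp":[0,0,0],"roll":0},
    {"dp":[0,0,0],"roll":0},
    {"dp":[0,0,0],"roll":0},
    {"dp":[0,0,3],"roll":0},
    {"dp":[0,0,7],"roll":0},
    {"dp":[0,0,11],"roll":0},
    {"dp":[-2,-4,14],"roll":0},
    {"dp":[-4,-8,14],"roll":0},
    {"dp":[-6,-12,14],"roll":0},
    {"dp":[-8,-16,14],"roll":0},
    {"dp":[-10,-20,14],"roll":0},
    {"dp":[-12,-24,14],"roll":0},
  ],
  gripper=5.4,
)

```text
time: 15.6
tool_pos: [441.8, -119.1, 194.4]
ee_rot: [[-0.021, 1.0, 0.001], [1.0, 0.021, -0.0], [-0.0, 0.001, -1.0]]
contact_force: [0.9, -0.6, -0.5]
grip_width: 54.2
finger_force: 0.0
```

>>> carry_out(
  increments=[
    {"dp":[-0.6,-4,0],"roll":0},
    {"dp":[-1.2,-8,0],"roll":0},
    {"dp":[-1.8,-12,0],"roll":0},
    {"dp":[-2.4,-16,0],"roll":0},
    {"dp":[-2.6,-20,0],"roll":0},
    {"dp":[-2.6,-21,0],"roll":0},
    {"dp":[-2.6,-21,0],"roll":0},
    {"dp":[-2.6,-21,0],"roll":0},
  ],
  gripper=9.1,
)

```text
time: 16.4
tool_pos: [416.9, -326.7, 193.9]
ee_rot: [[-0.021, 1.0, -0.0], [1.0, 0.021, 0.001], [0.001, -0.0, -1.0]]
contact_force: [-0.1, 0.9, 0.3]
grip_width: 91.2
finger_force: 0.0
```

```bash
python3 - <<'E'
from h import *
p,d=arm.snapshot("top"); np.savez("/tmp/top3.npz",p=p,d=d)
M=arm.camera_model("wrist");print(arm.get_state()["tool_pos"]);w,wd=arm.snapshot("wrist")
P=cloud("wrist",wd,M); q=P.reshape(-1,3); b=w.reshape(-1,3).astype(float)
for n,(x,y) in dict(D=(416,-357),B=(421.5,-251)).items():
    k=(wd.ravel()>0)&(q[:,2]>30)&(q[:,2]<50)&(abs(q[:,0]-x)<45)&(abs(q[:,1]-y)<45)&(b[:,2]>b[:,0]+30)
    print(n,k.sum(),np.percentile(q[k],[1,50,99],axis=0).round(1).tolist() if k.any() else "")
P=cloud("top",d); 
for n,c in dict(A=(561,237),C=(563,123)).items():
    k=(abs(P[...,0]-c[0])<40)&(abs(P[...,1]-c[1])<40)&(P[...,2]>50)&(P[...,2]<62); print(n,k.sum(),np.percentile(P[k],[2,50,98],axis=0).round(1).tolist() if k.any() else "")
cv2.imwrite("pics/w5.png",np.hstack([cv2.resize(p[150:350,130:450],(480,300)),np.vstack([cv2.resize(w,(320,200)),np.zeros((100,320,3),np.uint8)])]))
E
```

```text
[ 416.9907455  -326.33748084  193.91215748]
D 3037 [[386.7, -390.1, 33.3], [417.5, -357.3, 41.0], [448.5, -327.3, 42.7]]
B 1272 [[405.7, -270.6, 39.1], [423.1, -252.7, 41.1], [440.6, -235.6, 43.0]]
A 279 [[525.1, 205.9, 50.9], [560.8, 237.8, 55.0], [594.9, 274.4, 60.9]]
C 217 [[533.1, 107.7, 50.9], [563.9, 125.7, 54.9], [592.0, 148.5, 60.4]]
```

View pics/w5.png

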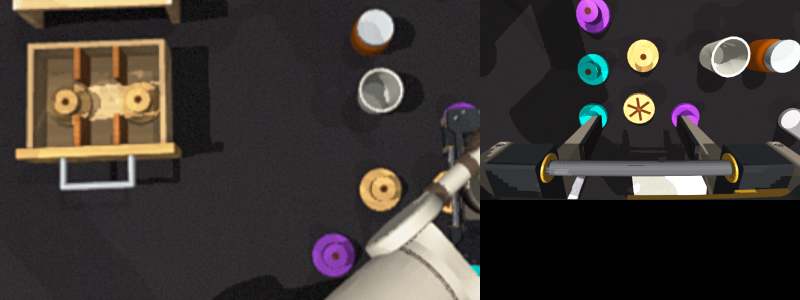

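Both ends of the row are filled and level, with A at about y=238 and C at about 124.5, so their middle is about 181. Next is D, the grip-down stamp at (417.5,-358). The purple and turquoise neighbours are clear of the open fingers.

>>> carry_out(
  increments=[
    {"dp":[0.1,-2,-2],"roll":0},
    {"dp":[0.1,-3.2,-5],"roll":0},
    {"dp":[0.1,-3.2,-9],"roll":0},
    {"dp":[0.1,-3.2,-12],"roll":0},
    {"dp":[0.1,-3.2,-14],"roll":0},
    {"dp":[0.1,-3.2,-15.3],"roll":0},
    {"dp":[0.1,-3.2,-15.3],"roll":0},
    {"dp":[0.1,-3.2,-15.3],"roll":0},
  ],
)

```text
time: 17.3
tool_pos: [418.4, -359.8, 42.0]
ee_rot: [[-0.022, 1.0, 0.001], [1.0, 0.022, -0.001], [-0.001, 0.001, -1.0]]
contact_force: [0.5, 0.1, 0.8]
grip_width: 91.5
finger_force: 0.0
```

>>> carry_out(
  increments=[
    {"dp":[0,0,0],"roll":0},
    {"dp":[0,0,0],"roll":0},
    {"dp":[0,0,0],"roll":0},
    {"dp":[0,0,0],"roll":0},
  ],
  gripper=6.2,
)

```text
time: 17.7
tool_pos: [418.0, -360.2, 41.8]
ee_rot: [[-0.021, 1.0, 0.001], [1.0, 0.021, -0.001], [-0.001, 0.001, -1.0]]
contact_force: [-1.3, 1.3, 2.6]
grip_width: 65.1
finger_force: 30.0
```

>>> carry_out(
  increments=[
    {"dp":[0,0,5],"roll":0},
    {"dp":[0,0,10],"roll":0},
    {"dp":[1,4,14],"roll":0},
    {"dp":[2,8.5,14],"roll":0},
    {"dp":[3,13,14],"roll":0},
    {"dp":[4.2,17.5,14],"roll":0},
    {"dp":[5.4,22,14],"roll":0},
    {"dp":[6.6,26.5,14],"roll":0},
    {"dp":[7.8,31,14],"roll":0},
    {"dp":[9,35.5,14],"roll":0},
    {"dp":[10.2,40,14],"roll":0},
    {"dp":[11.4,44,14],"roll":0},
  ],
)

```text
time: 18.9
tool_pos: [531.7, 82.6, 181.0]
ee_rot: [[-0.022, 1.0, -0.0], [1.0, 0.022, 0.0], [0.0, -0.0, -1.0]]
contact_force: [0.7, -0.3, 0.1]
grip_width: 65.2
finger_force: 30.0
```

>>> carry_out(
  increments=[
    {"dp":[1.2,4,0],"roll":0},
    {"dp":[2.4,7.5,0],"roll":0},
    {"dp":[3,9.9,0],"roll":0},
    {"dp":[3,9.9,0],"roll":0},
    {"dp":[3,9.9,0],"roll":0},
  ],
)

```text
time: 19.4
tool_pos: [561.4, 179.1, 180.7]
ee_rot: [[-0.022, 1.0, -0.001], [1.0, 0.022, -0.001], [-0.001, -0.001, -1.0]]
contact_force: [0.3, 0.2, -1.1]
grip_width: 64.8
finger_force: 30.0
```

```bash
python3 - <<'E'
from h import *
p=held(); cv2.imwrite("pics/w6.png",p)
E
```

```text
tcp [561.4 179.1 180.7]
grip top 1215 [[-29.7, -24.0, 0.0], [-0.5, 3.5, 0.2], [29.5, 30.5, 1.2]]
disc 4 [[-36.3, 8.3, -23.5], [-0.0, 9.3, -23.2], [36.3, 10.2, -22.7]]
```

View pics/w6.png

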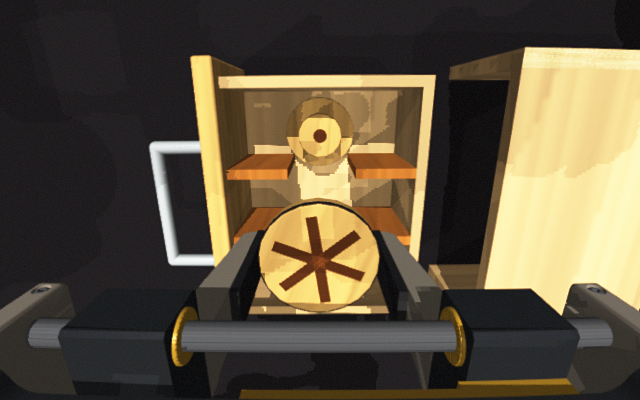

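The held grip-down stamp is centred in the bay at (319,258), and stamp A's grip is at (320,136). I'll lower it.

>>> carry_out(
  increments=[
    {"dp":[0.05,0,-2],"roll":0},
    {"dp":[0.05,0,-5],"roll":0},
    {"dp":[0.05,0,-7],"roll":0},
    {"dp":[0.05,0,-9],"roll":0},
    {"dp":[0.05,0,-10.5],"roll":0},
    {"dp":[0.05,0,-11.5],"roll":0},
    {"dp":[0.05,0,-12.2],"roll":0},
    {"dp":[0.05,0,-12.5],"roll":0},
    {"dp":[0.05,0,-12.5],"roll":0},
    {"dp":[0.05,0,-12.5],"roll":0},
  ],
)

```text
time: 20.45
tool_pos: [562.9, 179.4, 56.9]
ee_rot: [[-0.021, 1.0, 0.001], [1.0, 0.021, 0.0], [0.0, 0.001, -1.0]]
contact_force: [0.4, -0.6, -0.4]
grip_width: 65.2
finger_force: 30.0
```

>>> carry_out(
  increments=[
    {"dp":[0,0,-0.1],"roll":0},
    {"dp":[0,0,-0.1],"roll":0},
    {"dp":[0,0,-0.1],"roll":0},
  ],
)

```text
time: 20.75
tool_pos: [562.9, 179.4, 55.8]
ee_rot: [[-0.021, 1.0, 0.002], [1.0, 0.021, 0.0], [0.0, 0.002, -1.0]]
contact_force: [-0.4, 1.0, 1.9]
grip_width: 65.0
finger_force: 30.0
```

>>> carry_out(
  increments=[
    {"dp":[0,0,0],"roll":0},
    {"dp":[0,0,0],"roll":0},
    {"dp":[0,0,0],"roll":0},
    {"dp":[0,0,2],"roll":0},
    {"dp":[0,0,5],"roll":0},
    {"dp":[0,0,9],"roll":0},
    {"dp":[0,0,13],"roll":0},
    {"dp":[-1.3,-4.5,14],"roll":0},
    {"dp":[-2.7,-9,14],"roll":0},
    {"dp":[-4,-13.5,14],"roll":0},
    {"dp":[-5.4,-18,14],"roll":0},
    {"dp":[-6.7,-22.5,14],"roll":0},
  ],
  gripper=7.8,
)

```text
time: 21.95
tool_pos: [494.3, -47.2, 195.1]
ee_rot: [[-0.021, 1.0, 0.0], [1.0, 0.021, -0.0], [-0.0, 0.0, -1.0]]
contact_force: [0.4, -0.7, 0.3]
grip_width: 77.6
finger_force: 0.0
```

>>> carry_out(
  increments=[
    {"dp":[-1.5,-4.5,0],"roll":0},
    {"dp":[-3,-9,0],"roll":0},
    {"dp":[-5,-13,0],"roll":0},
    {"dp":[-7,-17,0],"roll":0},
    {"dp":[-7.2,-18,0],"roll":0},
    {"dp":[-7.2,-18,0],"roll":0},
    {"dp":[-7.2,-18,0],"roll":0},
  ],
  gripper=6,
)

```text
time: 22.65
tool_pos: [423.6, -224.8, 194.9]
ee_rot: [[-0.021, 1.0, -0.0], [1.0, 0.021, 0.001], [0.001, -0.0, -1.0]]
contact_force: [-0.3, 0.4, -0.6]
grip_width: 60.3
finger_force: 0.0
```

```bash
python3 - <<'E'
from h import *
p,d=arm.snapshot("top"); np.savez("/tmp/top4.npz",p=p,d=d)
M=arm.camera_model("wrist");print(arm.get_state()["tool_pos"]);w,wd=arm.snapshot("wrist")
P=cloud("wrist",wd,M); q=P.reshape(-1,3); b=w.reshape(-1,3).astype(float)
k=(wd.ravel()>0)&(q[:,2]>37)&(q[:,2]<50)&(abs(q[:,0]-422)<45)&(abs(q[:,1]+252)<45)&(b[:,2]>b[:,0]+30)
print(k.sum(),np.percentile(q[k],[1,50,99],axis=0).round(1).tolist() if k.any() else "")
P=cloud("top",d)
k=(abs(P[...,0]-562)<40)&(abs(P[...,1]-180)<40)&(P[...,2]>50)&(P[...,2]<64); print(k.sum(),np.percentile(P[k],[2,50,98],axis=0).round(1).tolist())
cv2.imwrite("pics/w7.png",np.hstack([cv2.resize(p[170:290,130:290],(480,360)),np.vstack([cv2.resize(w,(320,200)),np.zeros((160,320,3),np.uint8)])]))
E
```

```text
[ 423.76348021 -224.5018889   194.92699805]
171 [[406.2, -269.6, 37.1], [423.4, -251.0, 41.0], [441.2, -234.5, 42.9]]
694 [[530.6, 147.0, 51.0], [562.6, 182.1, 55.4], [593.8, 213.8, 60.4]]
```

View pics/w7.png

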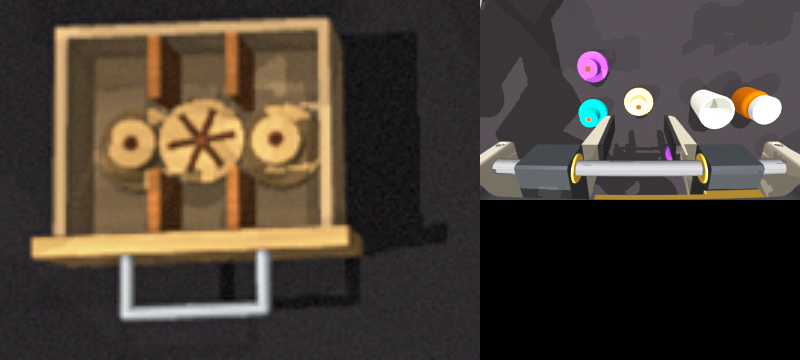

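The lower row sits level as up/down/up, with the middle disc at crop pixel (201,140). B is at (423.4,-252).

>>> carry_out(
  increments=[
    {"dp":[0,-2,-2],"roll":0},
    {"dp":[0,-2.7,-5],"roll":0},
    {"dp":[0,-2.7,-9],"roll":0},
    {"dp":[0,-2.7,-12],"roll":0},
    {"dp":[0,-2.7,-14],"roll":0},
    {"dp":[0,-2.7,-15.6],"roll":0},
    {"dp":[0,-2.7,-15.6],"roll":0},
    {"dp":[0,-2.7,-15.6],"roll":0},
  ],
)

```text
time: 23.55
tool_pos: [423.8, -252.0, 39.4]
ee_rot: [[-0.022, 1.0, -0.0], [1.0, 0.022, 0.0], [0.0, -0.0, -1.0]]
contact_force: [-0.9, 0.7, 0.1]
grip_width: 60.0
finger_force: 0.0
```

>>> carry_out(
  increments=[
    {"dp":[0,0,0],"roll":0},
    {"dp":[0,0,0],"roll":0},
    {"dp":[0,0,0],"roll":0},
    {"dp":[0,0,0],"roll":0},
  ],
  gripper=3.4,
)

```text
time: 23.95
tool_pos: [423.8, -253.1, 39.9]
ee_rot: [[-0.021, 1.0, 0.001], [1.0, 0.021, -0.001], [-0.001, 0.001, -1.0]]
contact_force: [-0.8, 1.5, 4.0]
grip_width: 37.2
finger_force: 30.0
```

>>> carry_out(
  increments=[
    {"dp":[0,0,5],"roll":0},
    {"dp":[0,0,10],"roll":0},
    {"dp":[1,3.5,14],"roll":0},
    {"dp":[2.2,7.5,15],"roll":0},
    {"dp":[3.6,12,15],"roll":0},
    {"dp":[5,16.5,15],"roll":0},
    {"dp":[6.4,21,15],"roll":0},
    {"dp":[7.8,25.5,15],"roll":0},
    {"dp":[9.2,30,15],"roll":0},
    {"dp":[10.6,34.5,15],"roll":0},
    {"dp":[12,38.5,15],"roll":0},
    {"dp":[13.2,41.5,15],"roll":0},
  ],
)

```text
time: 25.15
tool_pos: [555.3, 164.8, 188.8]
ee_rot: [[-0.022, 1.0, -0.0], [1.0, 0.022, 0.0], [0.0, -0.0, -1.0]]
contact_force: [0.2, -0.7, -1.5]
grip_width: 37.3
finger_force: 30.0
```

>>> carry_out(
  increments=[
    {"dp":[0.7,1.9,0],"roll":0},
    {"dp":[0.7,1.9,0],"roll":0},
    {"dp":[0.7,1.9,0],"roll":0},
  ],
)

```text
time: 25.45
tool_pos: [561.9, 181.0, 188.7]
ee_rot: [[-0.022, 1.0, -0.001], [1.0, 0.022, -0.001], [-0.001, -0.001, -1.0]]
contact_force: [0.4, -0.8, -0.4]
grip_width: 37.6
finger_force: 30.0
```

```bash
python3 -c "
from h import *
held()"
```

```text
tcp [561.9 181.  188.7]
grip top 3298 [[-17.1, -17.1, 0.1], [0.2, 1.0, 1.1], [17.5, 17.7, 2.5]]
disc 2805 [[-30.1, 4.8, -31.3], [-0.5, 19.2, -28.9], [30.0, 32.2, -22.7]]
```

Next I lower it to TCP z≈96.

>>> carry_out(
  increments=[
    {"dp":[0,0,-2],"roll":0},
    {"dp":[0,0,-4],"roll":0},
    {"dp":[0,0,-6],"roll":0},
    {"dp":[0,0,-7.5],"roll":0},
    {"dp":[0,0,-8.5],"roll":0},
    {"dp":[0,0,-9.1],"roll":0},
    {"dp":[0,0,-9.2],"roll":0},
    {"dp":[0,0,-9.25],"roll":0},
    {"dp":[0,0,-9.25],"roll":0},
    {"dp":[0,0,-9.25],"roll":0},
  ],
)

```text
time: 26.5
tool_pos: [562.8, 181.4, 97.4]
ee_rot: [[-0.021, 1.0, 0.001], [1.0, 0.021, 0.0], [0.0, 0.001, -1.0]]
contact_force: [0.2, 0.3, -1.7]
grip_width: 37.6
finger_force: 30.0
```

>>> carry_out(
  increments=[
    {"dp":[0,0,-0.1],"roll":0},
    {"dp":[0,0,-0.1],"roll":0},
    {"dp":[0,0,-0.1],"roll":0},
  ],
)

```text
time: 26.8
tool_pos: [562.6, 181.3, 95.9]
ee_rot: [[-0.021, 1.0, 0.001], [1.0, 0.021, 0.0], [0.0, 0.001, -1.0]]
contact_force: [0.4, 0.5, -0.4]
grip_width: 37.2
finger_force: 30.0
```

>>> carry_out(
  increments=[
    {"dp":[0,0,0],"roll":0},
    {"dp":[0,0,0],"roll":0},
    {"dp":[0,0,0],"roll":0},
    {"dp":[0,0,2],"roll":0},
    {"dp":[0,0,5],"roll":0},
    {"dp":[0,0,8],"roll":0},
    {"dp":[0,0,11],"roll":0},
    {"dp":[-4,-4,11],"roll":0},
    {"dp":[-8,-8,11],"roll":0},
    {"dp":[-11,-12,11],"roll":0},
    {"dp":[-13,-16,11],"roll":0},
    {"dp":[-13,-20,11],"roll":0},
  ],
  gripper=5.4,
)

```text
time: 28.0
tool_pos: [429.9, -19.2, 205.3]
ee_rot: [[-0.022, 1.0, -0.001], [1.0, 0.022, 0.0], [0.0, -0.0, -1.0]]
contact_force: [0.9, -0.3, -0.4]
grip_width: 53.9
finger_force: 0.0
```

>>> carry_out(
  increments=[
    {"dp":[0,-4,0],"roll":0},
    {"dp":[0,-8,0],"roll":0},
    {"dp":[0,-12,0],"roll":0},
    {"dp":[0,-12,0],"roll":0},
  ],
  gripper=3.4,
)

```text
time: 28.4
tool_pos: [432.1, -142.7, 205.9]
ee_rot: [[-0.016, 1.0, 0.0], [1.0, 0.016, -0.002], [-0.002, 0.0, -1.0]]
contact_force: [-0.4, 0.3, 0.2]
grip_width: 33.8
finger_force: 0.0
```

```bash
python3 - <<'E'
from h import *
p,d=arm.snapshot("top"); s,_=arm.snapshot("scene")
print(arm.get_state()["tool_pos"])
P=cloud("top",d)
k=(abs(P[...,0]-562)<40)&(abs(P[...,1]-180)<24)&(P[...,2]>60)&(P[...,2]<106); print(k.sum(),np.percentile(P[k],[2,50,98],axis=0).round(1).tolist())
h=k&(P[...,2]>92); print(h.sum(),np.median(P[h],0))
b=P[262:282,165:225].reshape(-1,3); q=b[(b[:,2]>82)&(b[:,2]<98)]; print("bar",len(q),np.median(q,0))
cv2.imwrite("pics/w8.png",np.hstack([cv2.resize(p[170:290,130:290],(400,300)),cv2.resize(s[190:390,270:470],(300,300))]))
E
```

```text
[ 432.10415437 -139.07207882  205.55356838]
561 [[531.9, 157.7, 62.7], [558.5, 177.4, 70.9], [592.8, 201.3, 100.7]]
227 [562.59173135 182.88601137  97.3922163 ]
bar 289 [433.05397542 173.01432313  88.37137562]
```

View pics/w8.png

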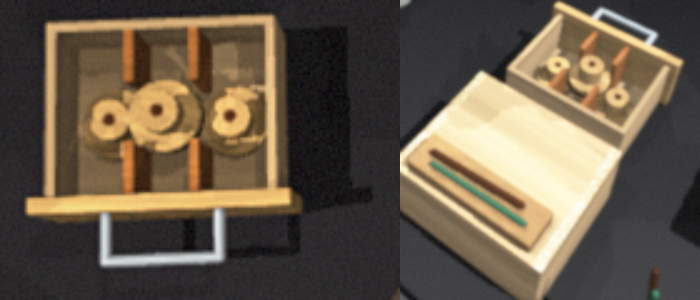

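All four are packed and level: the upper stamp's grip top is at (562.6,182), z 97. Next I'll grip the bar and push the drawer shut.

>>> carry_out(
  increments=[
    {"dp":[0,4.5,0],"roll":0},
    {"dp":[0,9,0],"roll":0},
    {"dp":[0,13.5,0],"roll":0},
    {"dp":[0,18,0],"roll":0},
    {"dp":[0,22.5,0],"roll":0},
    {"dp":[0,27,0],"roll":0},
    {"dp":[0,30,0],"roll":0},
    {"dp":[0,31.7,-2],"roll":0},
    {"dp":[0,31.7,-5],"roll":0},
    {"dp":[0,31.7,-6],"roll":0},
    {"dp":[0,31.7,-6],"roll":0},
  ],
)

```text
time: 29.6
tool_pos: [430.3, 178.8, 144.1]
ee_rot: [[-0.022, 1.0, -0.004], [1.0, 0.022, -0.0], [-0.0, -0.004, -1.0]]
contact_force: [-0.2, -0.6, 0.2]
grip_width: 34.0
finger_force: 0.0
```

>>> carry_out(
  increments=[
    {"dp":[0.1,0,-2],"roll":0},
    {"dp":[0.1,0,-4],"roll":0},
    {"dp":[0.1,0,-5.6],"roll":0},
    {"dp":[0.1,0,-5.6],"roll":0},
    {"dp":[0.1,0,-5.6],"roll":0},
  ],
)

```text
time: 30.1
tool_pos: [434.1, 178.3, 90.9]
ee_rot: [[-0.021, 1.0, 0.002], [1.0, 0.021, 0.0], [0.0, 0.002, -1.0]]
contact_force: [-0.2, 0.7, -0.3]
grip_width: 34.3
finger_force: 0.0
```

>>> carry_out(
  increments=[
    {"dp":[0,0,0],"roll":0},
    {"dp":[0,0,0],"roll":0},
    {"dp":[0,0,0],"roll":0},
    {"dp":[0,0,0],"roll":0},
  ],
  gripper=0.5,
)

```text
time: 30.5
tool_pos: [433.4, 178.3, 90.2]
ee_rot: [[-0.021, 1.0, 0.0], [1.0, 0.021, 0.0], [0.0, 0.0, -1.0]]
contact_force: [-2.5, -0.1, 4.4]
grip_width: 8.9
finger_force: 30.0
```

>>> carry_out(
  increments=[
    {"dp":[0.3,0,0],"roll":0},
    {"dp":[0.9,0,0],"roll":0},
    {"dp":[1.8,0,0],"roll":0},
    {"dp":[2.8,0.1,0],"roll":0},
    {"dp":[3.8,0.1,0],"roll":0},
    {"dp":[4.8,0.1,0],"roll":0},
    {"dp":[5.8,0.1,0],"roll":0},
    {"dp":[6.8,0.1,0],"roll":0},
    {"dp":[7.8,0.2,0],"roll":0},
    {"dp":[8.8,0.2,0],"roll":0},
    {"dp":[9.8,0.2,0],"roll":0},
    {"dp":[10.8,0.2,0],"roll":0},
  ],
)

```text
time: 31.7
tool_pos: [541.9, 181.4, 90.2]
ee_rot: [[-0.021, 1.0, 0.0], [1.0, 0.021, 0.002], [0.002, 0.0, -1.0]]
contact_force: [-3.2, 5.9, 5.6]
grip_width: 9.1
finger_force: 30.0
```

>>> carry_out(
  increments=[
    {"dp":[1,0,0],"roll":0},
    {"dp":[2,0,0],"roll":0},
    {"dp":[3,0,0],"roll":0},
    {"dp":[4,0.1,0],"roll":0},
    {"dp":[5,0.1,0],"roll":0},
    {"dp":[6,0.1,0],"roll":0},
    {"dp":[7,0.1,0],"roll":0},
    {"dp":[7.8,0.2,0],"roll":0},
    {"dp":[8.4,0.2,0],"roll":0},
    {"dp":[8.8,0.2,0],"roll":0},
    {"dp":[9.0,0.2,0],"roll":0},
    {"dp":[9.0,0.2,0],"roll":0},
  ],
)

```text
time: 32.9
tool_pos: [632.1, 184.0, 90.3]
ee_rot: [[-0.021, 1.0, 0.002], [1.0, 0.021, 0.003], [0.003, 0.002, -1.0]]
contact_force: [-0.8, 6.2, 3.8]
grip_width: 8.9
finger_force: 30.0
```

>>> carry_out(
  increments=[
    {"dp":[0.2,0,0],"roll":0},
    {"dp":[0.4,0,0],"roll":0},
    {"dp":[0.6,0,0],"roll":0},
    {"dp":[0.7,0,0],"roll":0},
    {"dp":[0.7,0,0],"roll":0},
    {"dp":[0.7,0,0],"roll":0},
  ],
)

```text
time: 33.5
tool_pos: [636.8, 184.1, 90.2]
ee_rot: [[-0.022, 1.0, -0.004], [1.0, 0.022, 0.002], [0.003, -0.004, -1.0]]
contact_force: [-8.8, 5.8, 9.5]
grip_width: 8.6
finger_force: 30.0
```

>>> carry_out(
  increments=[
    {"dp":[0.2,0,0],"roll":0},
    {"dp":[0.3,0,0],"roll":0},
    {"dp":[0.3,0,0],"roll":0},
    {"dp":[0.3,0,0],"roll":0},
  ],
)

```text
time: 33.9
tool_pos: [636.9, 184.1, 90.1]
ee_rot: [[-0.022, 1.0, -0.011], [1.0, 0.022, 0.002], [0.002, -0.011, -1.0]]
contact_force: [-18.9, 5.3, 17.0]
grip_width: 9.0
finger_force: 30.0
```

The drawer is at its end stop. I'll take off the push, release, then retreat.

>>> carry_out(
  increments=[
    {"dp":[-0.3,0,0],"roll":0},
    {"dp":[-0.4,0,0],"roll":0},
    {"dp":[-0.4,0,0],"roll":0},
  ],
)

```text
time: 34.2
tool_pos: [636.7, 184.1, 90.3]
ee_rot: [[-0.021, 1.0, -0.001], [1.0, 0.021, 0.003], [0.003, -0.001, -1.0]]
contact_force: [-4.8, 5.4, 6.4]
grip_width: 9.1
finger_force: 30.0
```

>>> carry_out(
  increments=[
    {"dp":[0,0,0],"roll":0},
    {"dp":[0,0,0],"roll":0},
    {"dp":[0,0,0],"roll":0},
    {"dp":[0,0,3],"roll":0},
    {"dp":[0,0,6],"roll":0},
    {"dp":[0,0,9],"roll":0},
    {"dp":[-2,-4,11],"roll":0},
    {"dp":[-4,-8,11],"roll":0},
    {"dp":[-6,-12,11],"roll":0},
    {"dp":[-8,-16,11],"roll":0},
    {"dp":[-10,-20,11],"roll":0},
    {"dp":[-12,-24,11],"roll":0},
  ],
  gripper=3.2,
)

```text
time: 35.4
tool_pos: [516.3, -59.6, 199.5]
ee_rot: [[-0.021, 1.0, 0.0], [1.0, 0.021, -0.001], [-0.001, 0.0, -1.0]]
contact_force: [0.2, -0.5, -0.2]
grip_width: 32.1
finger_force: 0.0
```

>>> carry_out(
  increments=[
    {"dp":[-2,-4,0],"roll":0},
    {"dp":[-2,-4,0],"roll":0},
    {"dp":[-2,-4,0],"roll":0},
  ],
)

```text
time: 35.7
tool_pos: [497.1, -98.5, 199.6]
ee_rot: [[-0.018, 1.0, 0.0], [1.0, 0.018, 0.0], [0.0, 0.0, -1.0]]
contact_force: [-0.5, 0.9, 0.5]
grip_width: 31.6
finger_force: 0.0
```

```bash
python3 - <<'E'
from h import *
p,d=arm.snapshot("top"); s,_=arm.snapshot("scene")
st=arm.get_state();print(st["time"],st["tool_pos"],st["contact_force"])
P=cloud("top",d)
b=P[174:194,165:225].reshape(-1,3); q=b[(b[:,2]>82)&(b[:,2]<98)]; print("bar",len(q),np.median(q,0))
cv2.imwrite("pics/w9.png",np.hstack([cv2.resize(p[50:210,110:430],(480,240)),cv2.resize(s[200:360,260:460],(300,240))]))
E
```

```text
35.8 [497.67229331 -97.08716303 199.53420236] [0.22441668 0.28925372 0.47614663]
bar 261 [637.15972852 182.16260376  87.96185759]
```

View pics/w9.png

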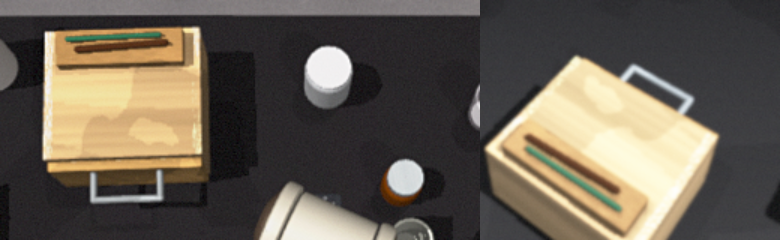

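The drawer is fully shut, the bar moved about 204 mm, and the cup and jar are standing.

```bash
python3 -c "
from rig import arm
print(arm.hand_in())"
```

```text
the job is handed in; nothing more can be done
None
```

I packed all four wooden stamps (three grip-up, one grip-down) alternating in the channel, pushed the drawer to its end stop with the cup and jar standing, and handed the job in at about 36 s; no verdict came back.

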